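# Pack up the lens case

## Task

Pack up the open instrument case on the physics bench by pushing with the fingers, without gripping or lifting anything: first fold the upright flap down flat over the lenses while the lid is still well open, and only then swing the lid all the way shut over it. Leave everything else where it is and finish clear of the case.

Things in the scene. Friction and masses are not known exactly. Their poses are not given: they have to be found in the camera images.
- case: Aluminium instrument case, fixed to the bench, 280 mm long (its x), 240 mm deep (its y), 85 mm high to the rim, black corners. Origin: centre of its underside, on the bench; z up. The lid is hinged along its +y long side and stands open there; the flap is hinged along its -y long side and stands up there
- flap (a joint): White plastic flap, a plate 250 mm long (case x), 120 mm from hinge to free edge, 5 mm thick, about 0.15 kg. Rad: 0 = flat over the lens compartment (its stop), 1.57 = upright; starts at 1.2 to 1.75, can go to 1.8. Fold it by pushing its outer (-y) face towards case +y, then down. Stiff hinge (0.13 N m, no spring): stays where it is left; 1 to 3 N near the free edge moves it
- flap_hinge (a point): Middle of the flap's hinge line: case frame (0, -110, 86.5) mm. The hinge line runs along case x. With the flap flat, the plate lies from this height to 5 mm above it
- flap_edge (a point): Middle of the flap's free edge, on its outer face (upper face when folded): 120 mm from the hinge; 91.5 mm above the bench when folded flat
- lid (a joint): Lid: a shallow aluminium shell 280 mm (case x) by 240 by 28 mm deep, about 0.5 kg. Rad: 0 = shut on the rim (its stop), 1.57 = standing straight up, more = leaning outward; starts at 1.5 to 1.85, can go to 2.0. Shut it by pushing its outer (+y) face towards case -y, then down. Stiff hinge (0.8 N m, no spring): stays where it is left; up to 8 N near the free edge moves it
- lid_hinge (a point): Middle of the lid's hinge line: case frame (0, 120, 85.5) mm. The hinge line runs along case x. The lid's outer face is parallel to the lid's plane through this line, 28 mm outside it (above it when shut)
- lid_edge (a point): Middle of the lid's free edge, on its outer face (upper face when shut): 240 mm along the lid from the hinge and 28 mm out. Shut, the lid's flat top is 113.5 mm above the bench; the shell leaves room for the folded flap
- lens_a: Lens in a round black mount, 52 mm across, 14 mm high, loose, lying in the case under where the flap folds. Leave alone. Origin: centre of its underside
- lens_b: A second lens, the same. Leave alone
- weight: Brass mass with a knob, 48 mm across, 60 mm high, loose on the bench just outside the case's -y side. Leave alone. Origin: centre of its underside
- bulb: Round white bulb (84 mm across) on an 80 mm square base, 140 mm high in all, loose on the bench off the case's +x end, towards the lid side. Leave alone. Origin: centre of its underside
- meter: Grey hand multimeter lying on its back, 75 by 145 by 40 mm, loose on the bench off the case's +x end, away from the lid side. Leave alone. Origin: centre of its underside
- tape: Red desk tape dispenser, 60 by 150 by 100 mm, loose on the bench to the robot's right. Leave alone. Origin: centre of its underside
- driver: Screwdriver lying on the bench to the robot's left. Leave alone

How it is judged:
On the way, in this order (a step that is already met when the one before it is completed fails the run):
1. the flap is folded flat (under 0.1 rad) with the lid still open (over 1.2 rad) (value of joint flap below 0.1 rad and value of joint lid above 1.2 rad), for 0.2 s.
2. the lid is shut (under 0.04 rad) over the folded flap (value of joint lid below 0.04 rad and value of joint flap below 0.1 rad), for 0.2 s.
At the end, for the whole second after the job is handed in: The flap lies flat (joint under 0.1 rad) and the lid is shut over it (joint under 0.04 rad, about 10 mm at its edge); all loose things are at rest within 20 mm of where they began (all of step 2 and distance of each of lens_a, lens_b, weight, bulb, meter, tape, driver from where it was at the start of the episode below 0.02 m and linear speed of each of lens_a, lens_b, weight, bulb, meter, tape, driver below 0.02 m/s); the robot touches nothing.
It fails at once if the lid is swung down onto the flap (lid under 0.7 rad) before the flap is folded (over 0.3 rad) (value of joint lid below 0.7 rad and value of joint flap above 0.3 rad).
It fails at once if a loose thing (lens, mass, bulb, multimeter, tape dispenser, screwdriver) is lifted, carried or shoved more than 20 mm, or the bulb is knocked over (distance of any of lens_a, lens_b, weight, bulb, meter, tape, driver from where it was at the start of the episode above 0.02 m or angle between bulb's own z axis and vertical above 0.4 rad).
It also fails if it takes over 59 s, if anything falls off the work surface, if the arm or the gripper's body presses on something with over 40 N, if the wrist force passes 120 N, or if a joint passes its speed limit or range.

## Robot

A 6-joint arm with a two-finger parallel gripper is mounted at the origin on the work surface. World frame = base frame: x ahead of the robot, y to its left, z up, the work surface at z = 0. Lengths are in m, angles in rad, forces in N, time in s.
With the tool pointing down it reaches from about 0.25 to 0.725 m from the base axis. Payload 4 kg.
Tool frame: the origin (TCP) lies on the centre line of the jaws, within the pads' length; the fingertips stand 17 mm ahead of it and the grasp point (between the pads) lies 2 mm behind it; z points along the fingers, y is the line along which they close (so a half turn about z gives the same grasp; the last joint's range is limited). The gripper opens to 85 mm and grips with 20 to 120 N. Pads are 22 mm wide; open, the fingers measure 114 mm over their backs; the gripper's body (76 mm by 85 mm) begins 54 mm behind the grasp point. The pads swing forward as they close: fully open they stand 13 mm farther back than shut.
Start: joints at [1.308, 0.241, 0.005, 1.335, 0, 1.571], TCP at [0.13, 0.483, 0.248] pointing down, gripper open.
Joint ranges: [-2.72, 2.72], [-1.05, 1.87], [-1.09, 1.28], [-1.99, 2.15], [-1.42, 1.44], [-3.14, 3.14]. Speed limits (rad/s): [2.79, 2.79, 3.14, 3.14, 3.14, 3.14].

## Interface

Orientations are given as a unit quaternion [x, y, z, w].
In Python, from workcell import bot, camera, get_calibration gives the robot as it stands.
- The arm moves only by the tool apply_moves, never from a script. Its argument "steps" is a list of rows, each a list of 3 entries, a list of its own where there are three numbers: the shift along the tool's x, y, z as a fraction of full scale, then the turn, a rotation vector about the tool's x, y, z as a fraction of full scale, then the opening, from 0 (shut) to 1 (fully open). A call has exactly 8 rows; each row shifts and turns the commanded pose from where the row before left it, along the tool's axes as they then stand; what a row does not reach is not made up. Full scale, the value 1, is 20 cm for a shift and pi rad for a turn. A row lasts 1/12 s, in which the tool goes at most 41.7 mm and 7.16 degrees, less where a joint would pass 70% of its speed; a pose out of reach is approached as far as the arm can. A call with a number of a shift or a turn outside -1 to 1 is refused whole. A call with a gripper value outside its range is refused whole. The fingers move at their own pace and stop on an object; the grip force is fixed at half the most. Time passes only in rows, so rows that do not move let the fingers close, or fill a call up. It gives the time, the measured TCP pose, the force, the opening and the grip force at its end, in the units of the state.
- bot.get_obs(): the state, without advancing time (a new reading comes with each control period).
- camera(name): name is "scene" or "top" or "wrist"; returns (picture, depth): 384x512x3 uint8, red, green, blue; 384x512 float32, m along the optical axis (not along the pixel's ray), 0 where there is no reading.
- get_calibration(name): a dict with "fov_y" (degrees; the focal length in pixels is half the picture's height over the tangent of half this angle, whatever the lens; pixels are square), "cx", "cy" (the principal point, pixels), "rvec" (rotation vector, rad) and "tvec" (3), from world to camera coordinates, as OpenCV has them. Camera axes: x right, y down, z forward; pixel columns grow to the right and rows downward; lengths in m; the calibration is good to about 2 mm. The wrist camera is an equidistant fisheye: a pixel r from the principal point sees the ray r / f radians off the axis. A picture is of the moment at which its call begins: read the wrist's pose just before it. get_calibration takes no time and is no camera call; for the wrist camera it gives the pose at the moment of the call.
- bot.job_done(): hands the job in; it is judged then, once.
The state is a dict: "clock": time; "joint_pos": joint angles; "joint_vel": joint speeds; "tau": joint torques, N m; "eef_pos": TCP position; "tool_rot": TCP orientation; "ft_force": force on the tool from outside, world axes, zero at the start; "ft_torque": the same for the moment, N m; "grip_width": finger opening in m; "grasp_force": force on a finger pad.
Only numpy, scipy, OpenCV 4.12 (cv2) and the standard library are available. Lean on these libraries where they do the work, as an engineer would, in place of code of your own. Each camera call takes 0.05 s, during which the arm holds its last target. There are 200 camera calls.

## Working session

There is one attempt and no reset: what is moved stays moved. The work goes in short steps, Python scripts to look and compute and a tool call to move; the robot and the scene stay as the last step left them, time stands still between calls to the robot, and variables do not carry over. Pictures are saved under pics/ and viewed, at most 10 in all, crops included, and the job is handed in when it is done.

Besides the shell and the picture viewer there is one more tool, called after "Emit:" by a JSON object that holds its "op" and its "data". apply_moves: Moves the arm, as the interface text tells. Its arguments: {"type":"object","properties":{"steps":{"type":"array"}},"required":["steps"]}

```bash
mkdir -p pics; cat > h.py <<'E'
import numpy as np, cv2
from workcell import bot,camera,get_calibration
from scipy.spatial.transform import Rotation as R
def cloud(n):
    p,d=camera(n);c=get_calibration(n)
    h,w=d.shape;f=h/2/np.tan(np.radians(c['fov_y'])/2)
    u,v=np.meshgrid(np.arange(w),np.arange(h))
    P=np.stack([(u-c['cx'])/f*d,(v-c['cy'])/f*d,d],-1)
    M=cv2.Rodrigues(np.array(c['rvec'],float))[0]
    W=(P-np.array(c['tvec']).ravel())@M
    W[d==0]=np.nan
    return p,W
E
python3 - <<'E'
from h import *
o=bot.get_obs();print({k:np.round(v,3) for k,v in o.items()})
ims=[]
for n in('top','scene'):
    p,W=cloud(n);np.save(n+'.npy',W);cv2.imwrite(n+'.png',p[...,::-1]);ims.append(p[...,::-1])
    c=get_calibration(n);M=cv2.Rodrigues(np.array(c['rvec'],float))[0];print(n,-M.T@np.array(c['tvec']).ravel(),c['fov_y'])
cv2.imwrite('pics/a.png',ims[0]);cv2.imwrite('pics/b.png',ims[1])
E
```

```text
{'clock': np.float64(0.0), 'joint_pos': array([ 1.308,  0.241,  0.004,  1.335, -0.   ,  1.571]), 'joint_vel': array([ 0.   , -0.   , -0.002,  0.002,  0.001,  0.001]), 'tau': array([ 2.0000e-03, -3.7232e+01,  2.5241e+01,  1.7000e-02,  0.0000e+00,
       -0.0000e+00]), 'eef_pos': array([0.13 , 0.482, 0.247]), 'tool_rot': array([ 0.131,  0.991, -0.001, -0.   ]), 'ft_force': array([ 0.353,  0.162, -0.405]), 'ft_torque': array([0.012, 0.029, 0.026]), 'grasp_force': np.float64(0.0), 'grip_width': np.float64(0.085)}
top [ 0.45537579 -0.06312322  1.47867729] 52.775789851857496
scene [ 1.40580319 -0.68851673  1.5130041 ] 43.04554156071889
```

View pics/a.png

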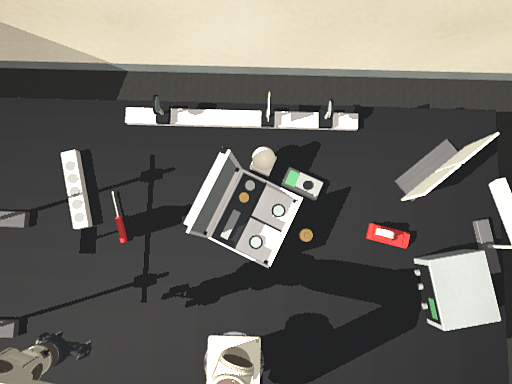

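View pics/b.png

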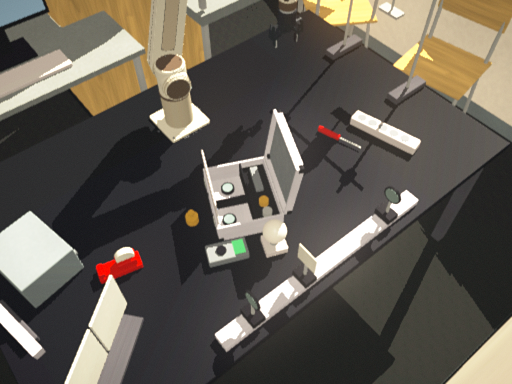

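The top view shows the case around (245,215), its lid on the left, its flap at lower right (seen nearly edge-on), the weight at (306,235), bulb at (263,158) and meter at (303,183). The case yaw is about -26°. Next I'll measure it from the depth.

```bash
python3 - <<'E'
from h import *
Wt=np.load('top.npy');Ws=np.load('scene.npy')
pts=np.concatenate([Wt.reshape(-1,3),Ws.reshape(-1,3)]);pts=pts[~np.isnan(pts[:,0])]
b=(pts[:,0]>.15)&(pts[:,0]<.85)&(pts[:,1]>-.3)&(pts[:,1]<.35)
pts=pts[b]
# rim
r=pts[(abs(pts[:,2]-.085)<.006)]
print(len(r))
yaw0=-.45
best=None
for src,nm in((Wt,'top'),(Ws,'scene')):
    q=src.reshape(-1,3);q=q[~np.isnan(q[:,0])]
    m=(abs(q[:,2]-.083)<.008)&(q[:,0]>.25)&(q[:,0]<.75)&(q[:,1]>-.2)&(q[:,1]<.3)
    rect=cv2.minAreaRect(q[m][:,:2].astype(np.float32));print(nm,m.sum(),rect)
for n,src in(('weight',(306,235)),('bulb',(263,158)),('meter',(303,183))):print(n,Wt[src[1],src[0]])
# rotated frame dump
c,s=np.cos(yaw0),np.sin(yaw0)
print('corners seen', Wt[266,269],Wt[190,300],Wt[152,225],Wt[228,188],Wt[236,208],Wt[165,238])
E
```

```text
1655
top 884 ((0.5306774377822876, -0.05325761437416077), (0.2582184076309204, 0.2796071171760559), 65.54412841796875)
scene 902 ((0.5673238635063171, -0.06647840142250061), (0.2658863067626953, 0.36248600482940674), 67.27442932128906)
weight [ 0.46983329 -0.25056913  0.05951229]
bulb [ 0.73401415 -0.0855808   0.14017617]
meter [ 0.66545743 -0.24123952  0.026792  ]
corners seen [ 0.35037294 -0.12098974 -0.00427917] [ 0.63731863 -0.22922997  0.03572805] [0.71049169 0.03329446 0.32710131] [0.47797797 0.13569234 0.32071349] [0.45610607 0.10254025 0.09021826] [7.02789057e-01 5.83672772e-04 1.60542771e-01]
```

```bash
python3 - <<'E'
import cv2
a=cv2.imread('top.png')[140:275,180:320];b=cv2.imread('scene.png')[100:275,170:320]
cv2.imwrite('pics/c.png',cv2.hconcat([cv2.resize(a,(400,386),interpolation=2),cv2.resize(b,(331,386),interpolation=2)]))
E
```

```text
(no output)
```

View pics/c.png

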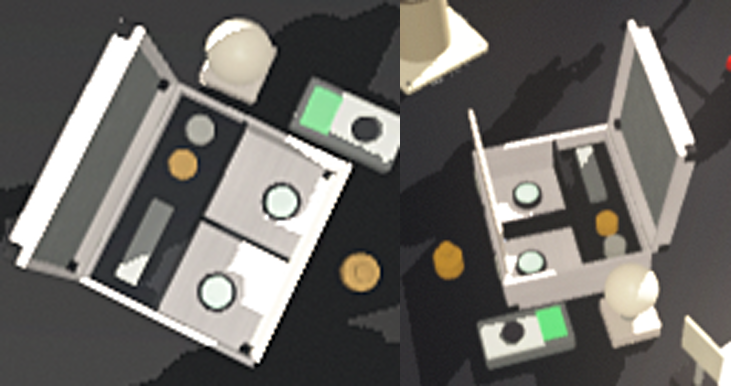

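The crop confirms the layout: the flap is near-vertical along the right edge with the weight outside it, and the lid leans slightly outward on the left. Next come the exact frame and joint angles.

```bash
python3 - <<'E'
from h import *
Wt=np.load('top.npy');Ws=np.load('scene.npy')
yaw=np.radians(-24.46);C=np.array([.5307,-.0533])
Rm=np.array([[np.cos(yaw),np.sin(yaw)],[-np.sin(yaw),np.cos(yaw)]])
for nm,W in(('top',Wt),('scene',Ws)):
    q=W.reshape(-1,3);q=q[~np.isnan(q[:,0])]
    l=np.c_[(q[:,:2]-C)@Rm.T,q[:,2]]
    n=(abs(l[:,0])<.17)&(abs(l[:,1])<.25)&(l[:,2]>.02);l=l[n]
    rim=l[abs(l[:,2]-.085)<.004]
    print(nm,'rim x',np.percentile(rim[:,0],[1,5,95,99]).round(3),'y',np.percentile(rim[:,1],[1,5,95,99]).round(3))
    for z in np.arange(.06,.36,.02):
        k=l[(abs(l[:,2]-z)<.01)&(abs(l[:,0])<.1)]
        h,e=np.histogram(k[:,1],np.arange(-.2,.22,.01));print(round(z,2),[(round(a+.005,3),int(c)) for a,c in zip(e,h) if c>5])
    for side in(-1,1):
        k=l[(l[:,2]>.11)&(l[:,2]<.36)&(l[:,1]*side>.08)&(abs(l[:,0])<.12)]
        for x0 in(-.1,-.05,0,.05,.1):
            kk=k[abs(k[:,0]-x0)<.025]
            if len(kk)>8: print(side,x0,'maxz',kk[:,2].max().round(3),'y at max',kk[kk[:,2]>kk[:,2].max()-.01][:,1].round(3)[:6])
E
```

```text
top rim x [-0.14  -0.138  0.137  0.139] y [-0.122 -0.118  0.126  0.128]
0.06 [(np.float64(0.005), 14), (np.float64(0.015), 24), (np.float64(0.025), 59), (np.float64(0.035), 59), (np.float64(0.045), 86), (np.float64(0.055), 78), (np.float64(0.065), 77), (np.float64(0.075), 67), (np.float64(0.085), 65), (np.float64(0.095), 63), (np.float64(0.105), 55)]
0.08 [(np.float64(-0.125), 8), (np.float64(-0.115), 39), (np.float64(0.005), 29), (np.float64(0.015), 69), (np.float64(0.045), 34), (np.float64(0.055), 46), (np.float64(0.065), 44), (np.float64(0.075), 21), (np.float64(0.105), 123), (np.float64(0.115), 96), (np.float64(0.125), 92)]
0.1 [(np.float64(-0.125), 26), (np.float64(-0.115), 19), (np.float64(0.115), 57), (np.float64(0.125), 86), (np.float64(0.135), 33)]
0.12 [(np.float64(-0.125), 25), (np.float64(0.135), 89)]
0.14 [(np.float64(-0.125), 25), (np.float64(0.135), 83)]
0.16 [(np.float64(-0.125), 28), (np.float64(0.135), 88)]
0.18 [(np.float64(-0.125), 27), (np.float64(0.135), 22), (np.float64(0.145), 74)]
0.2 [(np.float64(-0.125), 112), (np.float64(0.145), 97)]
0.22 [(np.float64(0.14
[... 2485 characters left out ...]
64(0.175), 10)]
0.34 []
-1 -0.1 maxz 0.213 y at max [-0.122 -0.126 -0.122 -0.124 -0.124 -0.125]
-1 -0.05 maxz 0.212 y at max [-0.123 -0.125 -0.125 -0.121 -0.126 -0.123]
-1 0 maxz 0.213 y at max [-0.122 -0.123 -0.124 -0.121 -0.125 -0.122]
-1 0.05 maxz 0.212 y at max [-0.126 -0.126 -0.123 -0.124 -0.121 -0.125]
-1 0.1 maxz 0.209 y at max [-0.124 -0.121 -0.125 -0.122 -0.126 -0.123]
1 -0.1 maxz 0.329 y at max [0.164 0.168 0.152 0.159 0.164 0.168]
1 -0.05 maxz 0.33 y at max [0.169 0.147 0.153 0.162 0.165 0.168]
1 0 maxz 0.331 y at max [0.144 0.143 0.151 0.157 0.16  0.164]
1 0.05 maxz 0.327 y at max [0.154 0.156 0.16  0.164 0.167 0.146]
1 0.1 maxz 0.33 y at max [0.152 0.155 0.159 0.165 0.168 0.142]
```

Emit:
{"op": "apply_moves", "data": {"steps": [[[0,0,-0.125],[0,0,0.0262],0],[[0,0,-0.125],[0,0,0.0262],0],[[0,0,-0.125],[0,0,0],0],[[0,0,-0.125],[0,0,0],0],[[-0.113,-0.098,0],[0,0,0],0],[[-0.113,-0.098,0],[0,0,0],0],[[-0.113,-0.098,0],[0,0,0],0],[[-0.113,-0.098,0],[0,0,0],0]]}}

```text
clock: 0.77
eef_pos: [0.1798, 0.3728, 0.3479]
tool_rot: [0.212, 0.977, -0.0, -0.0]
ft_force: [0.6, 0.2, 0.2]
grip_width: 0.0001
grasp_force: 0.0
```

```bash
cat >> h.py <<'E'
def loc():
    o=bot.get_obs();yaw=np.radians(-24.46);a=np.array([[np.cos(yaw),np.sin(yaw)],[-np.sin(yaw),np.cos(yaw)]])
    p=o['eef_pos'];l=a@(p[:2]-[.5307,-.0533]);Rt=R.from_quat(o['tool_rot']).as_matrix()
    print('t',round(float(o['clock']),2),'local',l.round(4),'z',round(p[2],4),'world',p.round(3),'tool y yaw',np.degrees(np.arctan2(Rt[1,1],Rt[0,1])).round(2),'zdown',Rt[:,2].round(3),'q',o['joint_pos'].round(2),'F',o['ft_force'].round(2),'w',o['grip_width'])
E
python3 -c "
from h import *
loc()"
```

```text
t 0.77 local [-0.4958  0.2425] z 0.3479 world [0.18  0.373 0.348] tool y yaw 65.56 zdown [-0.    -0.001 -1.   ] q [ 1.12  0.05  0.03  1.56 -0.    1.55] F [0.63 0.16 0.23] w 0.00012552079311659812
```

Emit:
{"op": "apply_moves", "data": {"steps": [[[-0.113,-0.098,0],[0,0,0],0],[[-0.113,-0.098,0],[0,0,0],0],[[-0.113,-0.098,0],[0,0,0],0],[[-0.113,-0.098,0],[0,0,0],0],[[-0.113,-0.098,0],[0,0,0],0],[[-0.113,-0.098,0],[0,0,0],0],[[-0.113,-0.098,0],[0,0,0],0],[[-0.113,-0.098,0],[0,0,0],0]]}}

```text
clock: 1.43
eef_pos: [0.2792, 0.1549, 0.3481]
tool_rot: [0.212, 0.977, -0.0, -0.0]
ft_force: [0.4, 0.1, -0.2]
grip_width: -0.0001
grasp_force: 0.0
```

Emit:
{"op": "apply_moves", "data": {"steps": [[[-0.113,-0.098,0],[0,0,0],0],[[-0.113,-0.098,0],[0,0,0],0],[[-0.113,-0.098,0],[0,0,0],0],[[-0.113,-0.098,0],[0,0,0],0],[[-0.113,-0.098,0],[0,0,0],0],[[-0.113,-0.098,0],[0,0,0],0],[[-0.113,-0.098,0],[0,0,0],0],[[-0.113,-0.098,0],[0,0,0],0]]}}

```text
clock: 2.1
eef_pos: [0.3788, -0.0628, 0.348]
tool_rot: [0.212, 0.977, 0.0, -0.0]
ft_force: [-0.1, 1.5, 0.6]
grip_width: 0.0002
grasp_force: 0.0
```

Emit:
{"op": "apply_moves", "data": {"steps": [[[-0.113,-0.098,0],[0,0,0],0],[[-0.113,-0.098,0],[0,0,0],0],[[-0.113,-0.098,0],[0,0,0],0],[[-0.113,-0.098,0],[0,0,0],0],[[-0.1,-0.098,0],[0,0,0],0],[[0,0,0],[0,0,0],0],[[0,0,0],[0,0,0],0],[[0,0,0],[0,0,0],0]]}}

```text
clock: 2.77
eef_pos: [0.4381, -0.1959, 0.3478]
tool_rot: [0.212, 0.977, 0.0, -0.001]
ft_force: [-0.2, 0.1, 0.5]
grip_width: 0.0002
grasp_force: 0.0
```

```bash
python3 -c "
from h import *
loc()"
```

```text
t 2.77 local [-0.0252 -0.1681] z 0.3478 world [ 0.438 -0.196  0.348] tool y yaw 65.49 zdown [-0.001  0.001 -1.   ] q [-0.42  0.18  0.19  1.58  0.    0.01] F [-0.22  0.13  0.54] w 0.00016386126836260352
```

Emit:
{"op": "apply_moves", "data": {"steps": [[[0,0,0.148],[0,0,0],0],[[0,0,0.148],[0,0,0],0],[[0,0,0.148],[0,0,0],0],[[0,0,0.148],[0,0,0],0],[[0,0,0.148],[0,0,0],0],[[0,0,0],[0,0,0],0],[[0,0.06,0],[0,0,0],0],[[0,0.06,0],[0,0,0],0]]}}

```text
clock: 3.43
eef_pos: [0.4496, -0.1736, 0.2023]
tool_rot: [0.212, 0.977, 0.0, 0.001]
ft_force: [0.0, 0.1, 0.7]
grip_width: -0.0
grasp_force: 0.0
```

Emit:
{"op": "apply_moves", "data": {"steps": [[[0,0.06,0],[0,0,0],0],[[0,0.06,0.01],[0,0,0],0],[[0,0.06,0.01],[0,0,0],0],[[0,0.07,0.02],[0,0,0],0],[[0,0.07,0.03],[0,0,0],0],[[0,0.06,0.04],[0,0,0],0],[[0,0.06,0.05],[0,0,0],0],[[0,0.04,0.05],[0,0,0],0]]}}

```text
clock: 4.1
eef_pos: [0.4895, -0.0853, 0.1579]
tool_rot: [0.211, 0.977, 0.0, 0.001]
ft_force: [0.2, 0.2, 1.4]
grip_width: -0.0
grasp_force: 0.5
```

```bash
python3 -c "
from h import *
loc()
p,_=camera('scene');cv2.imwrite('pics/d.png',cv2.resize(p[80:280,150:350,::-1],(600,600),interpolation=2))"
```

```text
t 4.1 local [-0.0243 -0.0462] z 0.1579 world [ 0.489 -0.085  0.158] tool y yaw 65.59 zdown [ 0.002  0.    -1.   ] q [-0.17  0.29 -0.17  1.11  0.    0.25] F [0.18 0.24 1.35] w -2.6665521025749922e-05
```

View pics/d.png

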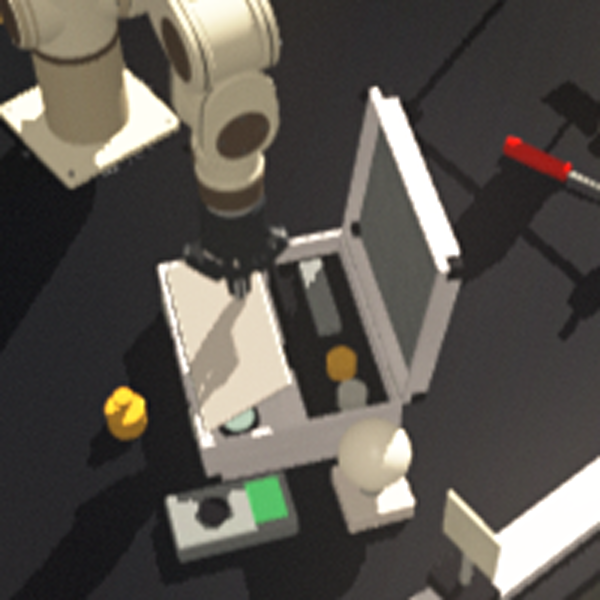

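The flap is mostly folded, with the fingertip on it at about (240,290) in the crop. I'll press it the rest of the way down.

Emit:
{"op": "apply_moves", "data": {"steps": [[[0,0.03,0.05],[0,0,0],0],[[0,0.02,0.05],[0,0,0],0],[[0,0.02,0.05],[0,0,0],0],[[0,0,0.05],[0,0,0],0],[[0,0,0.04],[0,0,0],0],[[0,0,0.02],[0,0,0],0],[[0,0,0],[0,0,0],0],[[0,0,0],[0,0,0],0]]}}

```text
clock: 4.82
eef_pos: [0.4939, -0.0742, 0.1084]
tool_rot: [0.212, 0.977, 0.001, 0.0]
ft_force: [-5.3, 2.2, 17.5]
grip_width: -0.0
grasp_force: 8.8
```

```bash
python3 -c "
from h import *
loc()"
```

```text
t 4.82 local [-0.0248 -0.0343] z 0.1084 world [ 0.494 -0.074  0.108] tool y yaw 65.48 zdown [ 0.001  0.001 -1.   ] q [-0.15  0.35 -0.23  0.99  0.    0.28] F [-5.3   2.21 17.49] w -1.0084673364260113e-05
```

Emit:
{"op": "apply_moves", "data": {"steps": [[[0,0,-0.1],[0,0,0],0],[[0,0,-0.18],[0,0,0],0],[[0,0,-0.2],[0,0,0],0],[[0,0,-0.2],[0,0,0],0],[[0,0,-0.2],[0,0,0],0],[[0,0,-0.2],[0,0,0],0],[[0,0,-0.2],[0,0,0],0],[[0,0,-0.19],[0,0,0],0]]}}

```text
clock: 5.48
eef_pos: [0.4937, -0.0747, 0.4022]
tool_rot: [0.213, 0.977, -0.0, 0.0]
ft_force: [1.1, -0.3, -0.5]
grip_width: 0.0
grasp_force: 0.0
```

```bash
python3 -c "
from h import *
loc()
_,W=cloud('top')
q=W.reshape(-1,3);q=q[~np.isnan(q[:,0])]
y=np.radians(-24.46);a=np.array([[np.cos(y),np.sin(y)],[-np.sin(y),np.cos(y)]])
l=np.c_[(q[:,:2]-[.5307,-.0533])@a.T,q[:,2]]
for yy in (-.1,-.08,-.06,-.04,-.02,0):
    k=l[(abs(l[:,1]-yy)<.008)&(l[:,0]>.0)&(l[:,0]<.11)];print(yy,len(k),np.median(k[:,2]).round(4))
k=l[(l[:,2]>.31)&(l[:,2]<.34)&(l[:,0]>0)&(l[:,0]<.12)&(l[:,1]>.1)&(l[:,1]<.2)];print('lid',np.percentile(k,[2,98],axis=0).round(3))
"
```

```text
t 5.48 local [-0.0248 -0.0348] z 0.4022 world [ 0.494 -0.075  0.402] tool y yaw 65.46 zdown [ 0.001 -0.    -1.   ] q [-0.15  0.23  0.39  1.73 -0.    0.28] F [ 1.11 -0.32 -0.51] w 9.716965724464193e-06
-0.1 6 0.0917
-0.08 5 0.8161
-0.06 132 0.8229
-0.04 89 0.8158
-0.02 67 0.8121
0 47 0.8064
lid [[0.002 0.141 0.316]
 [0.117 0.169 0.325]]
```

Emit:
{"op": "apply_moves", "data": {"steps": [[[0.02,0.14,0],[0,0,0],0],[[0.02,0.16,0],[0,0,0],0],[[0.02,0.16,0],[0,0,0],0],[[0.02,0.16,0],[0,0,0],0],[[0.02,0.16,0],[0,0,0],0],[[0.02,0.16,0],[0,0,0],0],[[0,0.16,0],[0,0,0],0],[[0,0.16,0],[0,0,0],0]]}}

```text
clock: 6.2
eef_pos: [0.5772, 0.1661, 0.3997]
tool_rot: [0.212, 0.977, -0.0, -0.0]
ft_force: [0.6, 0.2, -0.9]
grip_width: 0.0
grasp_force: 0.0
```

```bash
python3 -c "
from h import *
loc()
p,W=cloud('scene')
q=W.reshape(-1,3);q=q[~np.isnan(q[:,0])]
y=np.radians(-24.46);a=np.array([[np.cos(y),np.sin(y)],[-np.sin(y),np.cos(y)]])
l=np.c_[(q[:,:2]-[.5307,-.0533])@a.T,q[:,2]]
for yy in (-.1,-.08,-.06,-.04,-.02,0):
    k=l[(abs(l[:,1]-yy)<.008)&(l[:,0]>-.1)&(l[:,0]<.11)];print(yy,len(k),np.median(k[:,2]).round(4))
cv2.imwrite('pics/e.png',cv2.resize(p[60:280,150:370,::-1],(600,600),interpolation=2))
"
```

```text
t 6.2 local [-0.0485  0.2189] z 0.3997 world [0.577 0.166 0.4  ] tool y yaw 65.48 zdown [-0. -0. -1.] q [ 0.28  0.47  0.73  1.83 -0.    0.71] F [ 0.58  0.24 -0.91] w 2.5724511661923415e-05
-0.1 216 0.0923
-0.08 213 0.0916
-0.06 216 0.0918
-0.04 212 0.0912
-0.02 207 0.0913
0 125 0.0908
```

View pics/e.png

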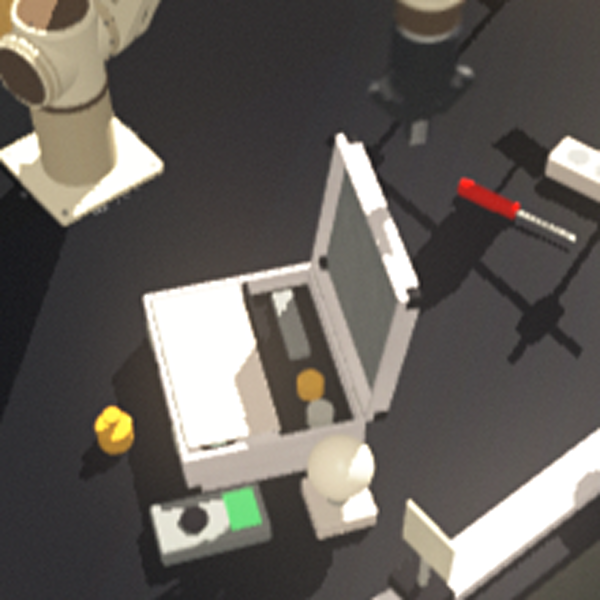

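The flap is flat, at 91–92 mm everywhere, and the lid is still open with the gripper behind it at about (420,100). I'll go down and push the lid.

Emit:
{"op": "apply_moves", "data": {"steps": [[[0,0,0.13],[0,0,0],0],[[0,0,0.13],[0,0,0],0],[[0,0,0.13],[0,0,0],0],[[0,0,0.12],[0,0,0],0],[[0,0,0],[0,0,0],0],[[0,-0.07,0],[0,0,0],0],[[0,-0.07,0],[0,0,0],0],[[0,-0.06,0],[0,0,0],0]]}}

```text
clock: 6.92
eef_pos: [0.5608, 0.1289, 0.3]
tool_rot: [0.212, 0.977, 0.002, 0.001]
ft_force: [0.3, 7.0, 9.6]
grip_width: -0.0001
grasp_force: 5.8
```

Emit:
{"op": "apply_moves", "data": {"steps": [[[0,-0.07,0],[0,0,0],0],[[0,-0.1,-0.006],[0,0,0],0],[[0,-0.1,-0.006],[0,0,0],0],[[0,-0.1,0.013],[0,0,0],0],[[0,-0.1,0.013],[0,0,0],0],[[0,-0.093,0.03],[0,0,0],0],[[0,-0.093,0.03],[0,0,0],0],[[0,0,0],[0,0,0],0]]}}

```text
clock: 7.58
eef_pos: [0.5049, 0.0066, 0.2846]
tool_rot: [0.214, 0.977, -0.0, 0.001]
ft_force: [-0.6, -1.0, 0.2]
grip_width: -0.0002
grasp_force: 0.0
```

```bash
python3 -c "
from h import *
loc()
p,_=camera('scene');cv2.imwrite('pics/f.png',cv2.resize(p[60:280,150:370,::-1],(600,600),interpolation=2))"
```

```text
t 7.58 local [-0.0483  0.0439] z 0.2846 world [0.505 0.007 0.285] tool y yaw 65.3 zdown [ 0.001 -0.001 -1.   ] q [ 0.01  0.24  0.09  1.43 -0.    0.44] F [-0.58 -0.95  0.16] w -0.0002271512294239727
```

View pics/f.png

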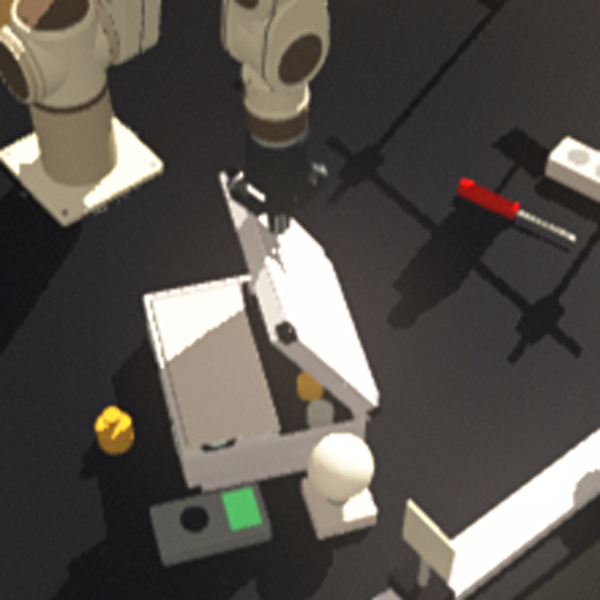

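The lid is at about 1 rad and following the fingertip at (280,225). I'll continue along the arc.

Emit:
{"op": "apply_moves", "data": {"steps": [[[0,-0.08,0.05],[0,0,0],0],[[0,-0.08,0.05],[0,0,0],0],[[0,-0.07,0.065],[0,0,0],0],[[0,-0.07,0.065],[0,0,0],0],[[0,-0.058,0.08],[0,0,0],0],[[0,-0.055,0.08],[0,0,0],0],[[0,-0.04,0.085],[0,0,0],0],[[0,-0.04,0.085],[0,0,0],0]]}}

```text
clock: 8.3
eef_pos: [0.4664, -0.0811, 0.1724]
tool_rot: [0.212, 0.977, -0.0, 0.002]
ft_force: [0.2, -0.8, 0.2]
grip_width: 0.0
grasp_force: 1.1
```

```bash
python3 -c "
from h import *
loc()"
```

```text
t 8.3 local [-0.0471 -0.0519] z 0.1724 world [ 0.466 -0.081  0.172] tool y yaw 65.51 zdown [ 0.003 -0.001 -1.   ] q [-0.17  0.23 -0.21  1.13 -0.    0.26] F [ 0.23 -0.83  0.21] w 1.280724581106557e-05
```

Emit:
{"op": "apply_moves", "data": {"steps": [[[0,-0.03,0.06],[0,0,0],0],[[0,-0.01,0.06],[0,0,0],0],[[0,0,0.05],[0,0,0],0],[[0,0,0.04],[0,0,0],0],[[0,0,0.015],[0,0,0],0],[[0,0,0],[0,0,0],0],[[0,0,0],[0,0,0],0],[[0,0,0],[0,0,0],0]]}}

```text
clock: 8.97
eef_pos: [0.4624, -0.088, 0.1304]
tool_rot: [0.212, 0.977, -0.001, 0.002]
ft_force: [-8.6, -0.7, 24.1]
grip_width: 0.0002
grasp_force: 12.1
```

```bash
python3 -c "
from h import *
loc()"
```

```text
t 8.97 local [-0.0478 -0.0599] z 0.1304 world [ 0.462 -0.088  0.13 ] tool y yaw 65.52 zdown [ 0.003 -0.002 -1.   ] q [-0.19  0.27 -0.28  1.02 -0.    0.24] F [-8.62 -0.67 24.1 ] w 0.00015655064104192818
```

Contact is at 0.1304 with 24 N, which is the height of the stop. I'll lift off and check.

Emit:
{"op": "apply_moves", "data": {"steps": [[[0,0,-0.08],[0,0,0],0],[[0,0,-0.15],[0,0,0],0],[[0.1,0,-0.15],[0,0,0],0],[[0.14,0,-0.15],[0,0,0],0],[[0.14,0,-0.15],[0,0,0],0],[[0.14,0,-0.1],[0,0,0],0],[[0,0,0],[0,0,0],0],[[0,0,0],[0,0,0],0]]}}

```text
clock: 9.63
eef_pos: [0.3678, -0.0441, 0.2845]
tool_rot: [0.211, 0.977, 0.0, 0.003]
ft_force: [0.8, -0.1, -0.3]
grip_width: 0.0002
grasp_force: 0.0
```

```bash
python3 -c "
from h import *
loc()
p,W=cloud('scene')
q=W.reshape(-1,3);q=q[~np.isnan(q[:,0])]
y=np.radians(-24.46);a=np.array([[np.cos(y),np.sin(y)],[-np.sin(y),np.cos(y)]])
l=np.c_[(q[:,:2]-[.5307,-.0533])@a.T,q[:,2]]
for yy in (-.11,-.08,-.04,0,.05,.1):
    k=l[(abs(l[:,1]-yy)<.008)&(l[:,0]>-.1)&(l[:,0]<.11)];print(yy,len(k),np.median(k[:,2]).round(4))
cv2.imwrite('pics/g.png',cv2.resize(p[60:280,150:370,::-1],(600,600),interpolation=2))
"
```

```text
t 9.63 local [-0.1521 -0.059 ] z 0.2845 world [ 0.368 -0.044  0.285] tool y yaw 65.6 zdown [ 0.005 -0.    -1.   ] q [-0.12 -0.04 -0.21  1.39  0.    0.31] F [ 0.83 -0.14 -0.3 ] w 0.00023077901261475952
-0.11 212 0.1139
-0.08 255 0.1152
-0.04 208 0.1139
0 202 0.1135
0.05 199 0.1143
0.1 192 0.1147
```

View pics/g.png

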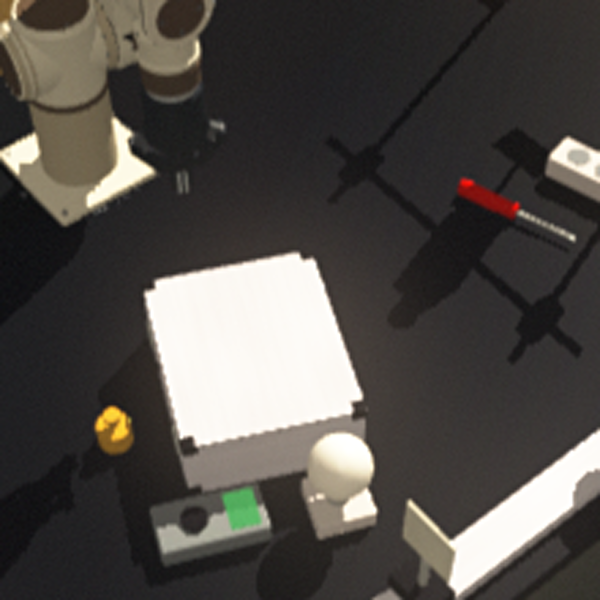

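The lid is shut level at 0.114 m, the weight, bulb, meter and driver look unmoved, and the gripper is clear. Handing in.

```bash
python3 -c "
from h import *
print(bot.job_done())"
```

```text
the job is handed in; nothing more can be done
None
```

The flap was folded flat first and the lid then shut over it (top level at 114 mm), no visible loose thing looked moved, the arm finished clear of the case, and I handed the job in at about 10 s; no verdict came back.

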